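# Load a bearing into a spring magazine past its anti-return flap

### The arm

A 6-joint arm with a two-finger parallel gripper is mounted at the origin on a cart in front of the work surface, level with it; the furniture and walls round the work are solid. World frame = base frame: x ahead of the robot, y to its left, z up, the work surface at z = 0. Lengths are in m, angles in rad, forces in N, time in s.
With the tool pointing down it reaches from about 0.25 to 0.725 m from the base axis. Payload 4 kg.
Tool frame: the origin (TCP) lies between the finger pads; the fingertips stand 8 mm ahead of it and the grasp point (between the pads) lies 11 mm behind it (bot.tip_reach is the distance from the TCP to the fingertips, in m); z points along the fingers, y is the line along which they close (so a half turn about z gives the same grasp; the last joint's range is limited). The gripper opens to 85 mm and grips with 20 to 120 N. Pads are 22 mm wide; open, the fingers measure 114 mm over their backs; the gripper's body (76 mm by 85 mm) begins 54 mm behind the grasp point. The pads swing forward as they close: fully open they stand 13 mm farther back than shut.
Start: joints at [-1.223, 0.241, 0.005, 1.335, 0, 1.571], TCP at [0.17, -0.47, 0.239] pointing down, gripper open.
Joint ranges: [-2.72, 2.72], [-1.05, 1.87], [-1.09, 1.28], [-1.99, 2.15], [-1.42, 1.44], [-3.14, 3.14]. Speed limits (rad/s): [2.79, 2.79, 3.14, 3.14, 3.14, 3.14].

### API

Orientations are given as a unit quaternion [x, y, z, w].
In Python, from workcell import bot gives the robot as it stands.
- The arm moves only by the tool move_arm, never from a script. Its argument "deltas" is a list of rows, each a list of 7 numbers: the opening, from 0 (shut) to 1 (fully open), then the shift along the tool's x, y, z in mm, then the turn, a rotation vector about the tool's x, y, z in degrees. In form: [[gripper, tx, ty, tz, ax, ay, az], ...]. A call has 1 to 10 rows; each row shifts and turns the commanded pose from where the row before left it, along the tool's axes as they then stand; what a row does not reach is not made up. A row lasts 1/12 s, in which the tool goes at most 41.7 mm and 7.16 degrees, less where a joint would pass 70% of its speed; a pose out of reach is approached as far as the arm can. A call is refused whole if a number of a shift passes 41.7 or a number of a turn 7.16, either way. A call with a gripper value outside its range is refused whole. The fingers move at their own pace and stop on an object; the grip force is fixed at half the most. Time passes only in rows, so rows that do not move let the fingers close. It gives the time, the measured TCP pose, the force, the opening and the grip force at its end, in the units of the state.
- bot.get_obs(): the state, without advancing time (a new reading comes with each control period).
- bot.camera(name): name is "scene" or "top"; returns the picture (480x640x3 uint8, blue, green, red); there is no depth.
- bot.calibration(name): a dict with "K" (3x3 intrinsics, pixels), "position" and "orientation" of the camera in the world. Camera axes: x right, y down, z forward; pixel columns grow to the right and rows downward; lengths in m; the calibration is good to about 2 mm. A picture is of the moment at which its call begins. calibration takes no time and is no camera call.
- bot.job_done(): hands the job in; it is judged then, once.
Trained networks look in the newest picture that a camera, given by its name, has taken for a name from the list of things; names that differ only in an ending like _2 or _b are one class to them, and where a whole thing is asked for, a point or a joint stands for the part that bears it (a point fixed in the world has none). Each returns a list of dicts, best first, with "conf" (0 to 1); they miss things now and then, are a little off and sometimes report something else, mostly with a low value. They report only what shows in the picture. A call takes as long as a camera call. They do not tell look-alikes from the thing itself.
- bot.outline_of(query, camera): "pixels" (480x640 bool, what is visible of it) and "rect" ([left, top, width, height] in pixels, round what is visible of it).
The state is a dict: "clock": time; "joint_pos": joint angles; "joint_vel": joint speeds; "tau": joint torques, N m; "eef_pos": TCP position; "tool_rot": TCP orientation; "ft_force": force on the tool from outside, world axes, zero at the start; "ft_torque": the same for the moment, N m; "grip_width": finger opening in m; "grasp_force": force on a finger pad.
Only numpy, scipy, OpenCV 4.12 (cv2) and the standard library are available. Lean on these libraries where they do the work, as an engineer would, in place of code of your own. Each camera call takes 0.05 s, during which the arm holds its last target. There are 200 camera calls.

### The job

Two ball bearings lie on the bench, one either side of the spring magazine: load the larger one. Lay it flat on the magazine's loading plate and push it in under the swinging flap, against the spring follower, until the flap falls behind it, then let the spring bring it back so that the shut flap holds it in. The follower's solid stop comes just after that point and is easily damaged, so feel for it and do not lean on it; leave the small bearing, the tin and the nut where they are.

Things in the scene. Friction and masses are not known exactly. Their poses are not given: they have to be found in the camera images.
- bearing_large: The larger loose steel ball bearing, 62 mm outside diameter, 19 mm thick, about 0.16 kg, lying flat on the bench. Origin: centre of its underside; z along its axis (up).
- magazine: Base plate of the bearing magazine, 268 x 96 mm, top (track floor) 4 mm above the bench, x = -128 to 140 mm. Origin on the bench, on the track's centre line; +x is the way bearings are pushed in (away from the robot), z up. On it a cassette (rails, flap, follower) is clamped through slotted feet, anywhere from 14 mm nearer to 14 mm farther along x than nominal. All x given in these texts are nominal.
- load_point (a point): Point on the bare front of the base plate (92 mm before the nominal hinge pin, centre line, on the floor), where the bearing is laid flat. Beyond it two low guides (12 mm over the floor) narrow from 84 mm apart at x = -60 mm to the track at x = -31 mm; the track's rails are 65 mm apart, 24 mm over the floor; from x = 34 mm on it is covered. Axes as the magazine.
- flap (a joint): Sprung one-way flap, rad: 0 = shut, hanging down; grows to 1.3 swinging inwards (+x) only. Its 6 mm hinge pin crosses the track at nominal x = 0, 64 mm above the bench, between cheeks 75 mm apart, 74 mm high (nothing is higher). Two tongues, 21 to 31 mm either side of the centre, reach to 12 mm over the floor: closed fingers tilted 30 to 45 deg forward fit between, under the pin, 25 mm past it.
- behind_flap (a point): Nominal resting place of the loaded bearing's centre, on the floor 24 mm past the nominal pin (fixed to the base plate, so up to 14 mm off as the cassette is clamped). The tongues ride over the bearing and fall behind it once its centre is 45 mm past the real pin; as it comes back it presses them shut and rests on them, 24 mm past the real pin. Axes as the magazine.
- end_of_travel (a point): Nominal place (up to 14 mm off along x) of the bearing's centre, on the floor 47 mm past the pin, when the black follower plate runs solid on its stop, only 2 mm after the flap falls. The follower, 8 mm past the pin when empty, pushes back with 3 to 4 N all the way; with friction a steady push takes 5 to 14 N, and the stop is felt as a rise above that. Axes as the magazine.
- bearing_small: Bystander: the smaller ball bearing, 47 mm diameter, 14 mm thick, flat on the bench; origin at the centre of its underside. It is too small for this magazine.
- grease_tin: Bystander: round tin with a lid, 69 mm diameter, 54 mm high; origin at the centre of its underside.
- big_nut: Bystander: rusty hexagon nut, 41 mm over corners, 19 mm high; origin at the centre of its underside.
Not all that is in view belongs to the job. Of the things shaped like the part that bears flap, the grey one is meant. What is shaped like the bearing_large but blue is not meant.

How it is judged:
On the way:
1. the large bearing, lying on the track floor, has pushed the flap open and its centre is at least 20 mm past the nominal pin (value of joint flap above 0.3 rad and z of bearing_large in the frame of magazine below 0.009 m and x of bearing_large in the frame of magazine above 0.02 m), for 0.1 s.
At the end, for the whole second after the job is handed in: The large bearing lies flat on the track floor behind the flap, at rest, its centre within 20 mm of behind_flap and within 5 mm of the track's centre line; the flap is shut (under 0.12 rad) and holds it in (value of joint flap below 0.12 rad and horizontal distance between bearing_large and behind_flap below 0.02 m and y of bearing_large in the frame of magazine between -0.005 and 0.005 m and z of bearing_large in the frame of magazine below 0.007 m and linear speed of bearing_large below 0.01 m/s); the robot touches nothing.
It fails at once if while the bearing is in the track (centre past the nominal pin) the fingers push it with more than 22 N (contact force between the fingers and bearing_large above 22 N and x of bearing_large in the frame of magazine above 0 m).
It fails at once if the small bearing, the tin or the nut is moved by more than 20 mm (distance of any of bearing_small, grease_tin, big_nut from where it was at the start of the episode above 0.02 m).
It also fails if it takes over 64 s, if anything falls off the work surface, if the arm or the gripper's body presses on something with over 40 N, if the wrist force passes 120 N, or if a joint passes its speed limit or range.

## Working session

There is one attempt and no reset: what is moved stays moved. The work goes in short steps, Python scripts to look and compute and a tool call to move; the robot and the scene stay as the last step left them, time stands still between calls to the robot, and variables do not carry over. Pictures are saved under pics/ and viewed, at most 10 in all, crops included, and the job is handed in when it is done.

Besides the shell and the picture viewer there is one more tool, called after "Call:" as name(argument=value, ...), one argument or row to a line, values as JSON. move_arm: Moves the arm, as the interface text tells. Its arguments: {"type":"object","properties":{"deltas":{"type":"array","items":{"type":"array","items":{"type":"number"}}}},"required":["deltas"]}

```bash
ls; mkdir -p pics
cat > h.py <<'E'
import numpy as np, cv2
from scipy.spatial.transform import Rotation as R
from workcell import bot
def ray(cam,uv,z):
    c=bot.calibration(cam);K=np.array(c["K"]);p=np.array(c["position"]);r=R.from_quat(c["orientation"])
    d=r.apply(np.linalg.solve(K,[uv[0],uv[1],1.]));return p+d*(z-p[2])/d[2]
def proj(cam,X):
    c=bot.calibration(cam);q=R.from_quat(c["orientation"]).inv().apply(np.array(X)-np.array(c["position"]));a=np.array(c["K"])@q;return a[:2]/a[2]
E
python3 - <<'E'
from h import *
for c in("scene","top"):
    im=bot.camera(c);cv2.imwrite(f"pics/{c}0.png",im)
    k=bot.calibration(c);print(c,k["position"],k["orientation"],k["K"])
    for n in("bearing_large","bearing_small","magazine","flap","grease_tin","big_nut"):
        for o in bot.outline_of(n,c)[:3]:
            m=o["pixels"];v,u=np.nonzero(m);print(n,round(o["conf"],2),o["rect"],u.mean().round(1),v.mean().round(1),ray(c,(u.mean(),v.mean()),.01).round(3))
print(bot.get_obs())
E
```

```text
pics
scene [-0.01156295  0.85398191  0.56095174] [-0.23198708  0.81080803 -0.51823948  0.14212731] [[535.44783987   0.         316.8861245 ]
 [  0.         535.44783987 239.11386494]
 [  0.           0.           1.        ]]
bearing_large 0.96 [255.2, 329.2, 38.5, 32.3] 273.6 345.9 [0.439 0.251 0.01 ]
bearing_large 0.8 [295.3, 305.9, 34.7, 28.5] 312.6 321.3 [0.423 0.152 0.01 ]
bearing_small 0.78 [365.8, 226.5, 23.0, 14.7] 377.1 235.6 [ 0.488 -0.254  0.01 ]
magazine 0.8 [200.4, 254.1, 126.7, 28.9] 287.0 266.8 [0.583 0.002 0.01 ]
grease_tin 0.6 [165.7, 278.5, 38.0, 42.9] 183.4 299.7 [0.675 0.224 0.01 ]
grease_tin 0.54 [368.0, 227.8, 18.7, 12.7] 377.4 235.7 [ 0.487 -0.254  0.01 ]
big_nut 0.61 [318.6, 215.2, 16.7, 11.3] 325.0 221.5 [ 0.642 -0.261  0.01 ]
top [ 0.47491988 -0.06243346  1.37588208] [-0.70062174  0.712766   -0.02430257  0.02243186] [[606.9619534    0.         311.56802793]
 [  0.         606.9619534  237.88091515]
 [  0.           0.           1.        ]]
bearing_large 0.82 [203.9, 283.8, 27.6, 33.1] 216.6 301.6 [0.426 0.148 0.01 ]
bearing_large 0.81 [156.7, 281.0, 30.9, 2
[... 512 characters left out ...]
_pos': array([-1.22299620e+00,  2.40564169e-01,  5.01251755e-03,  1.33523790e+00,
        1.94234073e-05,  1.57079309e+00]), 'joint_vel': array([ 4.73714127e-04, -2.06242195e-05,  2.30927689e-04, -1.84062243e-03,
        1.18744492e-04,  1.32483182e-03]), 'tau': array([ 7.91641942e-04, -3.72073352e+01,  2.52644634e+01,  9.40995997e-04,
        6.23975188e-05, -5.24621882e-06]), 'eef_pos': array([ 0.1704174 , -0.47005152,  0.23932917]), 'tool_rot': array([9.84917172e-01, 1.73026486e-01, 1.01514733e-05, 1.65678520e-06]), 'ft_force': array([ 0.92688999, -0.06154785,  0.85592478]), 'ft_torque': array([-0.0240957 ,  0.00744016, -0.00240802]), 'grasp_force': 0.0, 'grip_width': 0.08521870365039919}
```

View pics/scene0.png

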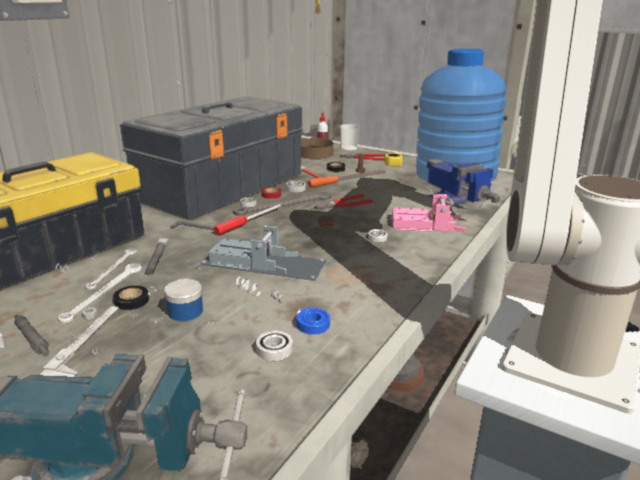

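View pics/top0.png

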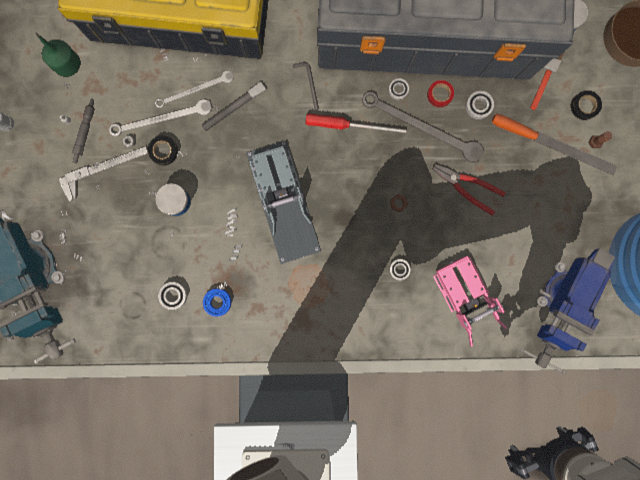

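The scene view shows the grey magazine at (265,255), a steel bearing at (274,346), a blue ring at (313,321), the tin at (184,299) and a pink decoy magazine at (425,215). The top view shows the magazine at (285,203).

Candidates in the top picture:
- steel ring (172,295), about 62 mm
- blue ring (217,301), the decoy
- small steel ring (400,269), about 47 mm
- rings at the back: (480,104), (399,88), (441,93) red, (586,104) black and (162,149) black

I choose (172,295) and check it in a close crop.

Run:
```python
from h import *
im=cv2.imread("pics/top0.png")
a=cv2.resize(im[135:270,235:330],None,fx=4.4,fy=4.4,interpolation=cv2.INTER_CUBIC)
b=cv2.resize(im[270:330,150:240],None,fx=4,fy=4,interpolation=cv2.INTER_CUBIC)
o=np.zeros((600,800,3),np.uint8);o[:a.shape[0],:a.shape[1]]=a[:600];o[:b.shape[0],430:430+b.shape[1]]=b
s=cv2.imread("pics/scene0.png")[220:285,195:335];s=cv2.resize(s,(370,172),interpolation=cv2.INTER_CUBIC);o[300:472,425:795]=s
cv2.imwrite("pics/crop0.png",o)
m=bot.outline_of("magazine","top")
for q in m[:1]:
    r=cv2.minAreaRect(np.argwhere(q["pixels"])[:,::-1].astype(np.float32));print(r,cv2.boxPoints(r))
```

```text
((282.9829406738281, 201.4910888671875), (117.36847686767578, 42.73891830444336), 72.55281066894531) [[245.00153 151.91383]
 [285.77417 139.09956]
 [320.96436 251.06834]
 [280.1917  263.88263]]
```

View pics/crop0.png

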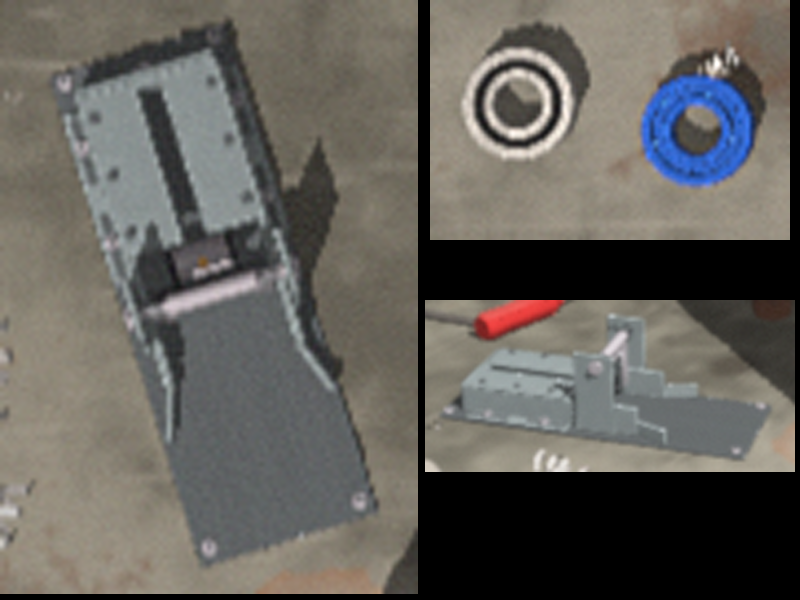

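The crop shows the chosen ring as plain steel and larger than the blue one beside it. In the magazine part, the plate corners are near (203,565), (378,513), (52,75) and (232,22) and the pin runs from (150,312) to (275,272).

Run:
```python
from h import *
f=lambda x,y:(235+(x-1.7)/4.4,135+(y-1.7)/4.4)
P=[ray("top",f(*c),.004)[:2] for c in((203,565),(378,513),(52,75),(232,22))]
M=np.array([[-.128,.048],[-.128,-.048],[.14,.048],[.14,-.048]])
P=np.array(P);A=P-P.mean(0);B=M-M.mean(0)
th=np.arctan2((B[:,0]*A[:,1]-B[:,1]*A[:,0]).sum(),(A*B).sum());c,s=np.cos(th),np.sin(th);Rm=np.array([[c,-s],[s,c]])
t=P.mean(0)-Rm@M.mean(0)
print("mag",t,np.degrees(th),"resid mm",((P-(M@Rm.T+t))*1e3).round(1).tolist())
w=lambda x,y:t+Rm@[x,y]
for c_ in((150,312),(275,272),(212,292)):
    p=ray("top",f(*c_),.066)[:2];print("pin in mag",(Rm.T@(p-t)*1e3).round(1))
print("load",w(-.092,0),"pin",w(0,0))
print("bearing",ray("top",(150+(519-432)/4,270+(103-1.5)/4),.019))
for cam in("scene","top"):
  bot.camera(cam)
  for o in bot.outline_of("bearing_large",cam):
    v,u=np.nonzero(o["pixels"]);
    x,y,ww,hh=o["rect"];print(cam,ray(cam,(u.mean(),v.mean()),.013).round(4),ray(cam,(x+ww/2,y+hh/2),.013).round(4))
print("reproj scene plate",[proj("scene",[*w(*m),.004]).round(0).tolist() for m in M])
e=bot.get_obs();print(R.from_quat(e["tool_rot"]).as_matrix().round(3))
```

```text
mag [ 0.64498643 -0.00651419] 15.881471867204734 resid mm [[1.3, -0.9], [0.2, 1.1], [-0.7, 0.7], [-0.7, -0.9]]
pin in mag [-2.3 33.6]
pin in mag [ -1.2 -31.2]
pin in mag [-1.7  1.5]
load [ 0.55649808 -0.03168983] pin [ 0.64498643 -0.00651419]
bearing [0.44182922 0.24651836 0.019     ]
scene [0.437  0.2546 0.013 ] [0.4415 0.2466 0.013 ]
scene [0.4202 0.1548 0.013 ] [0.4237 0.1488 0.013 ]
top [0.444  0.2469 0.013 ] [0.4454 0.2425 0.013 ]
top [0.4263 0.1477 0.013 ] [0.4272 0.1477 0.013 ]
reproj scene plate [[315.0, 279.0], [326.0, 259.0], [200.0, 262.0], [219.0, 244.0]]
[[ 0.94   0.341 -0.   ]
 [ 0.341 -0.94  -0.   ]
 [-0.     0.    -1.   ]]
```

Call:
move_arm(
  deltas=[
    [1, 0, 0, 0, 0, 0, -7],
    [1, 0, 0, 0, 0, 0, -7],
    [1, 0, 0, 0, 0, 0, -7],
    [1, 0, 0, 0, 0, 0, -7],
    [1, 0, 0, 0, 0, 0, -7],
    [1, 0, 0, 0, 0, 0, -7],
    [1, 0, 0, 0, 0, 0, -7],
    [1, 0, 0, 0, 0, 0, -7],
    [1, 0, 0, 0, 0, 0, -7],
    [1, 0, 0, 0, 0, 0, -7],
  ],
)

```text
clock: 1.78
eef_pos: [0.1704, -0.4701, 0.2393]
tool_rot: [0.705, 0.709, -0.0, -0.0]
ft_force: [-0.2, 1.2, -1.0]
grip_width: 0.0852
grasp_force: 0.0
```

```bash
cat >> h.py <<'E'
T=np.array([.645,-.0065]);TH=np.radians(15.9);Z=np.array([[np.cos(TH),-np.sin(TH)],[np.sin(TH),np.cos(TH)]])
def st():
    e=bot.get_obs();r=R.from_quat(e["tool_rot"]);M=r.as_matrix();p=e["eef_pos"]
    F=Z.T@e["ft_force"][:2]
    print("t",round(e["clock"],2),"p",p.round(4),"magxy mm",(Z.T@(p[:2]-T)*1e3).round(1),"xyaw",round(np.degrees(np.arctan2(M[1,0],M[0,0])),1),"z",M[:,2].round(3),"j",e["joint_pos"].round(2),"Fmag",F.round(1),e["ft_force"][2].round(1),"w",e["grip_width"].round(4),e["grasp_force"])
    return p,r
def to(X):
    p,r=st();print("tool mm",(r.inv().apply(np.array(X)-p)*1e3).round(1))
E
python3 -c "
from h import *
st()"
```

```text
Traceback (most recent call last):
  File "h.py", line 13, in st
    print("t",round(e["clock"],2),"p",p.round(4),"magxy mm",(Z.T@(p[:2]-T)*1e3).round(1),"xyaw",round(np.degrees(np.arctan2(M[1,0],M[0,0])),1),"z",M[:,2].round(3),"j",e["joint_pos"].round(2),"Fmag",F.round(1),e["ft_force"][2].round(1),"w",e["grip_width"].round(4),e["grasp_force"])
                                                                                                                                                                                                                                               ^^^^^^^^^^^^^^^^^^^^^
AttributeError: 'float' object has no attribute 'round'
```

Call:
move_arm(
  deltas=[
    [1, 0, 0, 0, 0, 0, -7],
    [1, 0, 0, 0, 0, 0, -7],
    [1, 0, 0, 0, 0, 0, -7],
    [1, 0, 0, 0, 0, 0, -7],
    [1, 0, 0, 0, 0, 0, -7],
    [1, 0, 0, 0, 0, 0, -7],
    [1, 0, 0, 0, 0, 0, -7],
    [1, 0, 0, 0, 0, 0, -7],
    [1, 0, 0, 0, 0, 0, -7],
    [1, 0, 0, 0, 0, 0, -7],
  ],
)

```text
clock: 2.62
eef_pos: [0.1704, -0.4701, 0.2393]
tool_rot: [0.171, 0.985, -0.0, 0.0]
ft_force: [0.0, 0.5, 0.3]
grip_width: 0.0851
grasp_force: 0.0
```

Call:
move_arm(
  deltas=[
    [1, 0, 0, 0, 0, 0, -7.1],
    [1, 0, 0, 0, 0, 0, -7.1],
    [1, 0, 0, 0, 0, 0, -7.1],
    [1, 0, 0, 0, 0, 0, -7.1],
    [1, 0, 0, 0, 0, 0, -7.1],
    [1, 0, 0, 0, 0, 0, 0],
  ],
)

```text
clock: 3.12
eef_pos: [0.1704, -0.47, 0.2393]
tool_rot: [-0.135, 0.991, 0.0, 0.0]
ft_force: [0.2, 0.1, -0.1]
grip_width: 0.0856
grasp_force: 0.0
```

```bash
sed -i 's/e\["grip_width"\].round(4)/round(e["grip_width"],4)/' h.py; python3 -c "
from h import *
to([.442,.2465,.239])"
```

```text
t 3.12 p [ 0.1704 -0.47    0.2393] magxy mm [-583.4 -315.8] xyaw -164.5 z [-0.  0. -1.] j [-1.22  0.24  0.    1.34  0.   -1.49] Fmag [0.2 0. ] -0.1 w 0.0856 0.0
tool mm [-4.536e+02  6.176e+02  3.000e-01]
```

Call:
move_arm(
  deltas=[
    [1, -22.7, 30.9, 0, 0, 0, -0.4],
    [1, -22.7, 30.9, 0, 0, 0, 0],
    [1, -22.7, 30.9, 0, 0, 0, 0],
    [1, -22.7, 30.9, 0, 0, 0, 0],
    [1, -22.7, 30.9, 0, 0, 0, 0],
    [1, -22.7, 30.9, 0, 0, 0, 0],
    [1, -22.7, 30.9, 0, 0, 0, 0],
    [1, -22.7, 30.9, 0, 0, 0, 0],
    [1, -22.7, 30.9, 0, 0, 0, 0],
    [1, -22.7, 30.9, 0, 0, 0, 0],
  ],
)

```text
clock: 3.95
eef_pos: [0.305, -0.1093, 0.2397]
tool_rot: [-0.136, 0.991, -0.0, 0.001]
ft_force: [0.7, -0.7, 0.8]
grip_width: 0.0853
grasp_force: 0.0
```

Call:
move_arm(
  deltas=[
    [1, -22.7, 30.9, 0, 0, 0, 0],
    [1, -22.7, 30.9, 0, 0, 0, 0],
    [1, -22.7, 30.9, 0, 0, 0, 0],
    [1, -22.7, 30.9, 0, 0, 0, 0],
    [1, -22.7, 30.9, 0, 0, 0, 0],
    [1, -22.7, 30.9, 0, 0, 0, 0],
    [1, -22.7, 30.9, 0, 0, 0, 0],
    [1, -22.7, 30.9, 0, 0, 0, 0],
    [1, -20, 28, 0, 0, 0, 0],
    [1, 0, 0, 0, 0, 0, 0],
  ],
)

```text
clock: 4.78
eef_pos: [0.4256, 0.2141, 0.2388]
tool_rot: [-0.139, 0.99, 0.001, 0.001]
ft_force: [0.7, 0.2, 0.0]
grip_width: 0.0855
grasp_force: 0.0
```

```bash
python3 -c "
from h import *
to([.442,.2465,.013])"
```

```text
t 4.78 p [0.4256 0.2141 0.2388] magxy mm [-150.6  272.3] xyaw -164.0 z [ 0.002  0.003 -1.   ] j [ 0.47  0.19 -0.06  1.32  0.    0.19] Fmag [0.7 0. ] 0.0 w 0.0855 0.0
tool mm [-24.2  26.2 225.9]
```

Call:
move_arm(
  deltas=[
    [1, -24.2, 26.2, 0, 0, 0, 0],
    [1, 0, 0, 40, 0, 0, 0],
    [1, 0, 0, 40, 0, 0, 0],
    [1, 0, 0, 40, 0, 0, 0],
    [1, 0, 0, 40, 0, 0, 0],
    [1, 0, 0, 0, 0, 0, 0],
  ],
)

```text
clock: 5.28
eef_pos: [0.4339, 0.2371, 0.0721]
tool_rot: [-0.136, 0.991, -0.003, -0.007]
ft_force: [-1.3, -1.1, -0.7]
grip_width: 0.0855
grasp_force: 0.0
```

```bash
python3 -c "
from h import *
to([.442,.2465,.013])
print(bot.tip_reach)
cv2.imwrite('pics/s1.png',cv2.resize(bot.camera('scene')[230:410,180:400],None,fx=3,fy=3))"
```

```text
t 5.28 p [0.4339 0.2371 0.0721] magxy mm [-136.3  292.1] xyaw -164.3 z [-0.014 -0.007 -1.   ] j [ 0.5   0.38 -0.27  0.94 -0.    0.23] Fmag [-1.5 -0.7] -0.7 w 0.0855 0.0
tool mm [-11.2   7.1  58.9]
0.008
```

View pics/s1.png

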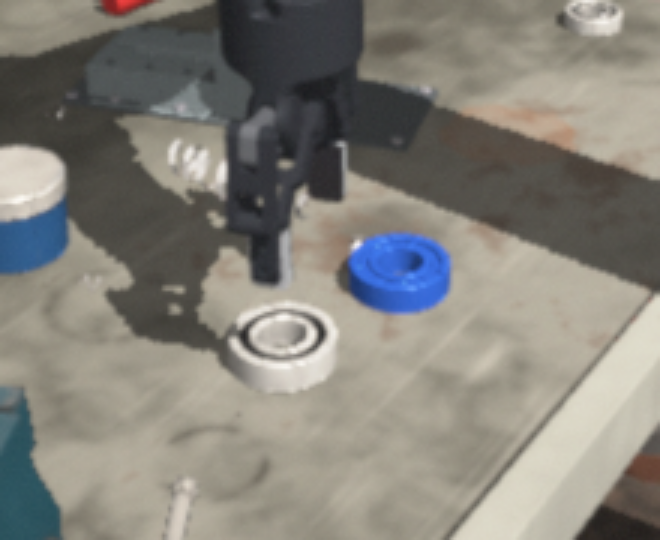

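The picture shows the open gripper above and behind the steel bearing at (283,345), with the blue ring beside it at (400,270). The offset fits the height of the fingertips.

Call:
move_arm(
  deltas=[
    [1, 0, 0, 0, 0, 0, 0],
    [1, 0, 0, 0, 0, 0, 0],
    [1, 0, 0, 0, 0, 0, 0],
  ],
)

```text
clock: 5.58
eef_pos: [0.4421, 0.2417, 0.0824]
tool_rot: [-0.137, 0.991, 0.001, 0.003]
ft_force: [-0.8, 0.1, -0.3]
grip_width: 0.0852
grasp_force: 0.0
```

```bash
python3 -c "
from h import *
to([.442,.2465,.013])"
```

```text
t 5.58 p [0.4421 0.2417 0.0824] magxy mm [-127.1  294.3] xyaw -164.2 z [ 0.005  0.003 -1.   ] j [ 0.5   0.37 -0.25  0.94  0.    0.22] Fmag [-0.7  0.3] -0.3 w 0.0852 0.0
tool mm [-0.8  4.6 69.4]
```

Call:
move_arm(
  deltas=[
    [1, 0, 4.6, 20, 0, 0, 0],
    [1, 0, 0, 20, 0, 0, 0],
    [1, 0, 0, 15, 0, 0, 0],
    [1, 0, 0, 0, 0, 0, 0],
    [1, 0, 0, 0, 0, 0, 0],
    [1, 0, 0, 0, 0, 0, 0],
  ],
)

```text
clock: 6.08
eef_pos: [0.44, 0.2458, 0.0262]
tool_rot: [-0.138, 0.99, 0.001, 0.002]
ft_force: [0.0, -0.4, -0.5]
grip_width: 0.0852
grasp_force: 0.0
```

```bash
python3 -c "
from h import *
to([.442,.2465,.013])"
```

```text
t 6.08 p [0.44   0.2458 0.0262] magxy mm [-128.   298.8] xyaw -164.2 z [ 0.003  0.002 -1.   ] j [ 0.51  0.45 -0.31  0.81 -0.    0.23] Fmag [-0.1 -0.4] -0.5 w 0.0852 0.0
tool mm [-2.   0.1 13.3]
```

Call:
move_arm(
  deltas=[
    [1, -2, 0, 7, 0, 0, 0],
    [1, 0, 0, 6, 0, 0, 0],
    [1, 0, 0, 0, 0, 0, 0],
    [0.5, 0, 0, 0, 0, 0, 0],
    [0.3, 0, 0, 0, 0, 0, 0],
    [0.3, 0, 0, 0, 0, 0, 0],
    [0.3, 0, 0, 0, 0, 0, 0],
    [0.3, 0, 0, 0, 0, 0, 0],
    [0.3, 0, 0, 0, 0, 0, 0],
    [0.3, 0, 0, 0, 0, 0, 0],
  ],
)

```text
clock: 6.92
eef_pos: [0.4405, 0.2459, 0.0122]
tool_rot: [-0.138, 0.99, 0.0, 0.0]
ft_force: [-1.7, 1.7, 5.5]
grip_width: 0.0581
grasp_force: 63.9
```

```bash
python3 -c "
from h import *
to([.442,.2465,.013])"
```

```text
t 6.92 p [0.4405 0.2459 0.0122] magxy mm [-127.5  298.8] xyaw -164.2 z [ 0.     0.001 -1.   ] j [ 0.51  0.47 -0.32  0.78  0.    0.23] Fmag [-1.2  2.1] 5.5 w 0.0581 63.85562904411927
tool mm [-1.6  0.1 -0.8]
```

Call:
move_arm(
  deltas=[
    [0.3, 0, 0, -20, 0, 0, 0],
    [0.3, 0, 0, -30, 0, 0, 0],
    [0.3, 0, 0, -30, 0, 0, 0],
    [0.3, 0, 0, 0, 0, 0, 0],
    [0.3, 0, 0, 0, 0, 0, 0],
    [0.3, 0, 0, 0, 0, 0, 0],
  ],
)

```text
clock: 7.42
eef_pos: [0.4399, 0.2452, 0.0907]
tool_rot: [-0.138, 0.99, -0.0, -0.0]
ft_force: [-0.0, -1.1, -2.2]
grip_width: 0.0582
grasp_force: 65.6
```

```bash
python3 -c "
from h import *
to([*(T+Z@[-.092,0]),.09])
a=cv2.resize(bot.camera('scene')[270:380,220:340],None,fx=3.3,fy=3.3)
b=cv2.resize(bot.camera('top')[240:350,120:240],None,fx=3.3,fy=3.3)
cv2.imwrite('pics/s2.png',np.hstack([a,b]))
for o in bot.outline_of('bearing_large','scene'):print(o['conf'],o['rect'])
"
```

```text
t 7.42 p [0.4399 0.2452 0.0907] magxy mm [-128.2  298.3] xyaw -164.2 z [-0.001 -0.001 -1.   ] j [ 0.51  0.37 -0.23  0.97 -0.    0.23] Fmag [-0.3 -1. ] -2.2 w 0.0582 65.58997572166845
tool mm [ -36.6 -298.2    0.8]
0.7 [254.2, 288.0, 39.0, 32.9]
0.66 [294.0, 304.6, 36.5, 29.6]
```

View pics/s2.png

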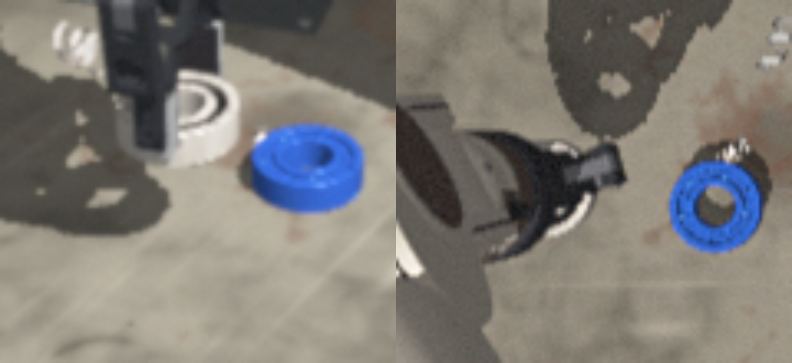

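The bearing is held flat and centred between the pads (about (175,115) in the left crop). Next I carry it to the load point.

Call:
move_arm(
  deltas=[
    [0.3, -4, -20, 0, 0, 0, 0],
    [0.3, -4, -36, 0, 0, 0, 0],
    [0.3, -4, -36, 0, 0, 0, 0],
    [0.3, -4, -36, 0, 0, 0, 0],
    [0.3, -4, -36, 0, 0, 0, 0],
    [0.3, -4, -36, 0, 0, 0, 0],
    [0.3, -4, -36, 0, 0, 0, 0],
    [0.3, -4, -36, 0, 0, 0, 0],
    [0.3, -4.6, -26, 0, 0, 0, 0],
    [0.3, 0, 0, 0, 0, 0, 0],
  ],
)

```text
clock: 8.4
eef_pos: [0.5585, -0.0361, 0.09]
tool_rot: [-0.135, 0.991, -0.001, -0.0]
ft_force: [0.6, 0.3, -0.9]
grip_width: 0.0583
grasp_force: 65.6
```

Call:
move_arm(
  deltas=[
    [0.3, 0, 0, 0, 0, 0, 0],
    [0.3, 0, 0, 0, 0, 0, 0],
    [0.3, 0, 0, 0, 0, 0, 0],
    [0.3, 0, 0, 0, 0, 0, 0],
  ],
)

```text
clock: 8.73
eef_pos: [0.5562, -0.0299, 0.0909]
tool_rot: [-0.139, 0.99, 0.0, -0.001]
ft_force: [0.8, 0.6, -3.0]
grip_width: 0.0582
grasp_force: 65.6
```

```bash
python3 -c "
from h import *
to([*(T+Z@[-.092,0]),.0165])"
```

```text
t 8.73 p [ 0.5562 -0.0299  0.0909] magxy mm [-91.8   1.9] xyaw -164.1 z [-0.001  0.    -1.   ] j [-0.05  0.46 -0.08  1.03  0.   -0.33] Fmag [0.9 0.3] -3.0 w 0.0582 65.61110649257898
tool mm [ 0.1 -1.9 74.4]
```

Call:
move_arm(
  deltas=[
    [0.3, 0, -1.9, 25, 0, 0, 0],
    [0.3, 0, 0, 25, 0, 0, 0],
    [0.3, 0, 0, 15, 0, 0, 0],
    [0.3, 0, 0, 5, 0, 0, 0],
    [0.3, 0, 0, 2, 0, 0, 0],
    [0.3, 0, 0, 0, 0, 0, 0],
    [0.3, 0, 0, 0, 0, 0, 0],
    [0.3, 0, 0, 0, 0, 0, 0],
  ],
)

```text
clock: 9.4
eef_pos: [0.5587, -0.0328, 0.0207]
tool_rot: [-0.138, 0.99, -0.0, 0.001]
ft_force: [0.3, -0.2, -1.5]
grip_width: 0.0586
grasp_force: 65.6
```

```bash
python3 -c "
from h import *
to([*(T+Z@[-.092,0]),.0165])"
```

```text
t 9.4 p [ 0.5587 -0.0328  0.0207] magxy mm [-90.2  -1.7] xyaw -164.2 z [ 0.003 -0.    -1.   ] j [-0.06  0.54 -0.16  0.87  0.   -0.34] Fmag [ 0.2 -0.3] -1.5 w 0.0586 65.60748521704227
tool mm [1.8 1.7 4.2]
```

Call:
move_arm(
  deltas=[
    [0.3, 0.5, 1.5, 2, 0, 0, 0],
    [0.3, 0, 0, 1.5, 0, 0, 0],
    [0.3, 0, 0, 0, 0, 0, 0],
    [0.3, 0, 0, 0, 0, 0, 0],
    [0.3, 0, 0, 0, 0, 0, 0],
  ],
)

```text
clock: 9.82
eef_pos: [0.557, -0.0316, 0.0162]
tool_rot: [-0.138, 0.99, 0.0, 0.0]
ft_force: [0.1, 1.0, 0.3]
grip_width: 0.0583
grasp_force: 65.9
```

```bash
python3 -c "
from h import *
to([*(T+Z@[-.092,0]),.0165])"
```

```text
t 9.82 p [ 0.557  -0.0316  0.0162] magxy mm [-91.5  -0. ] xyaw -164.2 z [ 0.001  0.    -1.   ] j [-0.06  0.55 -0.17  0.86  0.   -0.33] Fmag [0.4 0.9] 0.3 w 0.0583 65.863351165317
tool mm [ 0.5  0.  -0.3]
```

Call:
move_arm(
  deltas=[
    [1, 0, 0, 0, 0, 0, 0],
    [1, 0, 0, 0, 0, 0, 0],
    [1, 0, 0, 0, 0, 0, 0],
    [1, 0, 0, 0, 0, 0, 0],
    [1, 0, 0, -15, 0, 0, 0],
    [1, 0, 0, -30, 0, 0, 0],
    [1, 0, 0, -30, 0, 0, 0],
    [0, 30, 0, 0, 0, 0, 0],
    [0, 30, 0, 0, 0, 0, 0],
    [0, 0, 0, 0, 0, 0, 0],
  ],
)

```text
clock: 10.65
eef_pos: [0.4921, -0.0487, 0.0901]
tool_rot: [-0.137, 0.991, 0.0, -0.004]
ft_force: [-1.7, 0.9, -0.9]
grip_width: 0.0518
grasp_force: 0.0
```

Call:
move_arm(
  deltas=[
    [0, 0, 0, 0, 0, -7, 0],
    [0, 0, 0, 0, 0, -7, 0],
    [0, 0, 0, 0, 0, -7, 0],
    [0, 0, 0, 0, 0, -7, 0],
    [0, 0, 0, 0, 0, -7, 0],
    [0, 0, 0, 0, 0, 0, 0],
    [0, 0, 0, 0, 0, 0, 0],
    [0, 0, 0, 0, 0, 0, 0],
    [0, 0, 0, 0, 0, 0, 0],
  ],
)

```text
clock: 11.4
eef_pos: [0.5028, -0.0487, 0.0928]
tool_rot: [-0.132, 0.946, 0.04, 0.294]
ft_force: [0.9, 0.5, 0.2]
grip_width: -0.0001
grasp_force: 0.0
```

```bash
python3 -c "
from h import *
to([*(T+Z@[-.151,0]),.0195])
a=cv2.resize(bot.camera('scene')[190:340,180:380],(400,300),interpolation=2)
im=bot.camera('top');cv2.imwrite('pics/top3f.png',im);b=cv2.resize(im[135:285,225:425],(400,300),interpolation=2)
cv2.imwrite('pics/s3.png',np.hstack([a,b]))
for c in('scene','top'):
  for o in bot.outline_of('bearing_large',c):
    x,y,w,h=o['rect'];p=ray(c,(x+w/2,y+h/2),.016);print(c,o['conf'],o['rect'],Z.T@(p[:2]-T)*1e3)
"
```

```text
t 11.4 p [ 0.5028 -0.0487  0.0928] magxy mm [-148.4   -1.6] xyaw -164.1 z [ 0.546  0.153 -0.824] j [-0.27  0.12 -0.8   0.12  0.3  -0.46] Fmag [1.  0.3] 0.2 w -0.0001 0.0
tool mm [43.8  1.8 58.9]
scene 0.9 [295.6, 306.3, 36.2, 25.7] [-172.92122241  214.61610774]
scene 0.56 [287.4, 251.5, 30.1, 20.4] [-86.53114785   3.14465937]
top 0.66 [202.6, 286.2, 30.2, 27.9] [-165.91004558  204.62162171]
top 0.62 [282.9, 227.5, 25.4, 25.2] [-87.915725    -0.31234797]
top 0.23 [247.0, 140.7, 71.5, 120.1] [5.58658997 1.73313649]
```

View pics/s3.png

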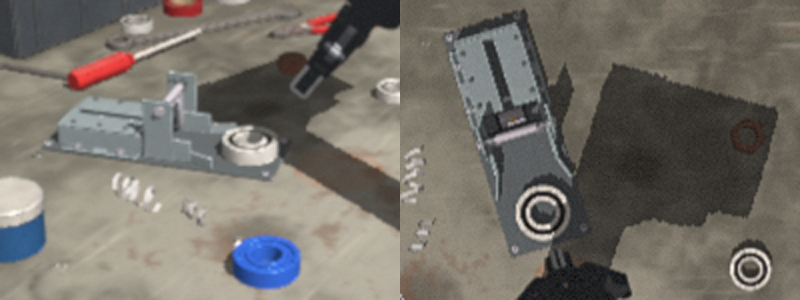

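The crop shows the bearing flat on the plate, at about (545,212) in the right half, centred before the guides. The closed, tilted fingers are behind it.

Call:
move_arm(
  deltas=[
    [0, 11, 1.8, 15, 0, 0, 0],
    [0, 11, 0, 15, 0, 0, 0],
    [0, 11, 0, 15, 0, 0, 0],
    [0, 6, 0, 8, 0, 0, 0],
    [0, 0, 0, 0, 0, 0, 0],
    [0, 0, 0, 0, 0, 0, 0],
    [0, 0, 0, 0, 0, 0, 0],
    [0, 0, 0, 0, 0, 0, 0],
    [0, 0, 0, 0, 0, 0, 0],
  ],
)

```text
clock: 12.35
eef_pos: [0.4974, -0.0472, 0.0259]
tool_rot: [-0.132, 0.946, 0.04, 0.294]
ft_force: [-0.1, 0.3, -0.4]
grip_width: -0.0
grasp_force: 0.0
```

```bash
python3 -c "
from h import *
to([*(T+Z@[-.140,0]),.0195])"
```

```text
t 12.35 p [ 0.4974 -0.0472  0.0259] magxy mm [-153.1    1.3] xyaw -164.1 z [ 0.545  0.154 -0.824] j [-0.27  0.28 -0.89 -0.13  0.3  -0.46] Fmag [0.  0.3] -0.4 w -0.0 0.0
tool mm [-7.1 -1.3 12.7]
```

Call:
move_arm(
  deltas=[
    [0, 3.6, -1.3, 5.3, 0, 0, 0],
    [0, 0, 0, 0, 0, 0, 0],
    [0, -5, 0, 3.4, 0, 0, 0],
    [0, -5, 0, 3.4, 0, 0, 0],
    [0, -5, 0, 3.4, 0, 0, 0],
    [0, -5, 0, 3.4, 0, 0, 0],
    [0, -5, 0, 3.4, 0, 0, 0],
    [0, 0, 0, 0, 0, 0, 0],
    [0, 0, 0, 0, 0, 0, 0],
    [0, 0, 0, 0, 0, 0, 0],
  ],
)

```text
clock: 13.18
eef_pos: [0.5259, -0.0398, 0.0184]
tool_rot: [-0.131, 0.946, 0.041, 0.293]
ft_force: [0.5, 1.0, 0.5]
grip_width: 0.0002
grasp_force: 0.0
```

```bash
python3 -c "
from h import *
to([*(T+Z@[-.085,0]),.0195])"
```

```text
t 13.18 p [ 0.5259 -0.0398  0.0184] magxy mm [-123.7    0.7] xyaw -164.2 z [ 0.543  0.155 -0.825] j [-0.23  0.34 -0.83 -0.14  0.28 -0.43] Fmag [0.7 0.8] 0.5 w 0.0002 0.0
tool mm [-32.6  -0.6  20.9]
```

Call:
move_arm(
  deltas=[
    [0, -5, -0.6, 3.3, 0, 0, 0],
    [0, -5, 0, 3.3, 0, 0, 0],
    [0, -5, 0, 3.3, 0, 0, 0],
    [0, -5, 0, 3.3, 0, 0, 0],
    [0, -5, 0, 3.3, 0, 0, 0],
    [0, -5, 0, 3.3, 0, 0, 0],
    [0, 0, 0, 0, 0, 0, 0],
    [0, 0, 0, 0, 0, 0, 0],
    [0, 0, 0, 0, 0, 0, 0],
  ],
)

```text
clock: 13.93
eef_pos: [0.5608, -0.0306, 0.0192]
tool_rot: [-0.132, 0.946, 0.041, 0.293]
ft_force: [-0.1, 1.1, 0.4]
grip_width: -0.0001
grasp_force: 0.0
```

```bash
python3 -c "
from h import *
to([*(T+Z@[-.045,0]),.0192])
for c in('scene','top'):
  bot.camera(c)
  for o in bot.outline_of('bearing_large',c):
    x,y,w,h=o['rect'];p=ray(c,(x+w/2,y+h/2),.016);print(c,o['conf'],o['rect'],Z.T@(p[:2]-T)*1e3)
"
```

```text
t 13.93 p [ 0.5608 -0.0306  0.0192] magxy mm [-87.6  -0.1] xyaw -164.2 z [ 0.544  0.154 -0.825] j [-0.19  0.37 -0.76 -0.11  0.26 -0.39] Fmag [0.2 1.1] 0.4 w -0.0001 0.0
tool mm [-35.2   0.1  24. ]
scene 0.93 [295.7, 308.4, 34.8, 25.4] [-173.62251658  221.01742207]
scene 0.57 [267.2, 247.6, 32.7, 22.3] [-41.99298972   1.6541443 ]
top 0.74 [277.1, 207.6, 28.3, 25.0] [-41.91619138  -3.96985964]
top 0.59 [204.5, 286.8, 28.0, 30.8] [-170.7940054   204.19284366]
```

Call:
move_arm(
  deltas=[
    [0, -4, 0, 2.7, 0, 0, 0],
    [0, -4, 0, 2.7, 0, 0, 0],
    [0, -4, 0, 2.7, 0, 0, 0],
    [0, -4, 0, 2.7, 0, 0, 0],
    [0, -4, 0, 2.7, 0, 0, 0],
    [0, -4, 0, 2.7, 0, 0, 0],
    [0, -4, 0, 2.7, 0, 0, 0],
    [0, 0, 0, 0, 0, 0, 0],
    [0, 0, 0, 0, 0, 0, 0],
  ],
)

```text
clock: 14.88
eef_pos: [0.5927, -0.0215, 0.0188]
tool_rot: [-0.131, 0.946, 0.041, 0.292]
ft_force: [-2.8, -0.5, -0.8]
grip_width: 0.0001
grasp_force: 1.5
```

```bash
python3 -c "
from h import *
to([*(T+Z@[-.015,0]),.0192])
"
```

```text
t 14.88 p [ 0.5927 -0.0215  0.0188] magxy mm [-54.4  -0.1] xyaw -164.2 z [ 0.542  0.154 -0.826] j [-0.15  0.41 -0.68 -0.08  0.24 -0.36] Fmag [-2.8  0.3] -0.8 w 0.0001 1.4566337160067633
tool mm [-32.8   0.2  21.9]
```

Call:
move_arm(
  deltas=[
    [0, -3, 0, 2, 0, 0, 0],
    [0, -3, 0, 2, 0, 0, 0],
    [0, -3, 0, 2, 0, 0, 0],
    [0, -3, 0, 2, 0, 0, 0],
    [0, -3, 0, 2, 0, 0, 0],
    [0, -3, 0, 2, 0, 0, 0],
    [0, 0, 0, 0, 0, 0, 0],
    [0, 0, 0, 0, 0, 0, 0],
  ],
)

```text
clock: 15.55
eef_pos: [0.613, -0.0157, 0.0187]
tool_rot: [-0.131, 0.947, 0.041, 0.292]
ft_force: [-4.1, -1.8, -0.7]
grip_width: 0.0001
grasp_force: 2.1
```

```bash
python3 -c "
from h import *
to([*(T+Z@[-.012,0]),.0192])
"
```

```text
t 15.55 p [ 0.613  -0.0157  0.0187] magxy mm [-33.3  -0.1] xyaw -164.2 z [ 0.542  0.154 -0.826] j [-0.13  0.43 -0.63 -0.06  0.23 -0.34] Fmag [-4.4 -0.6] -0.7 w 0.0001 2.0943498020642437
tool mm [-17.9   0.1  11.5]
```

Call:
move_arm(
  deltas=[
    [0, -2.5, 0, 1.6, 0, 0, 0],
    [0, -2.5, 0, 1.6, 0, 0, 0],
    [0, -2.5, 0, 1.6, 0, 0, 0],
    [0, -2.5, 0, 1.6, 0, 0, 0],
    [0, -2.5, 0, 1.6, 0, 0, 0],
    [0, -2.5, 0, 1.6, 0, 0, 0],
    [0, 0, 0, 0, 0, 0, 0],
    [0, 0, 0, 0, 0, 0, 0],
  ],
)

```text
clock: 16.22
eef_pos: [0.6301, -0.0107, 0.0191]
tool_rot: [-0.131, 0.947, 0.041, 0.292]
ft_force: [-3.5, -1.7, -1.1]
grip_width: -0.0002
grasp_force: 2.1
```

```bash
python3 -c "
from h import *
to([*(T+Z@[-.006,0]),.0192])
b=cv2.resize(bot.camera('scene')[210:300,190:330],(700,450),interpolation=2)
cv2.imwrite('pics/s4.png',b)
"
```

```text
t 16.22 p [ 0.6301 -0.0107  0.0191] magxy mm [-15.5   0.1] xyaw -164.2 z [ 0.542  0.154 -0.826] j [-0.12  0.45 -0.59 -0.04  0.22 -0.33] Fmag [-3.8 -0.7] -1.1 w -0.0002 2.0737931395706255
tool mm [-7.9 -0.1  5.3]
```

View pics/s4.png

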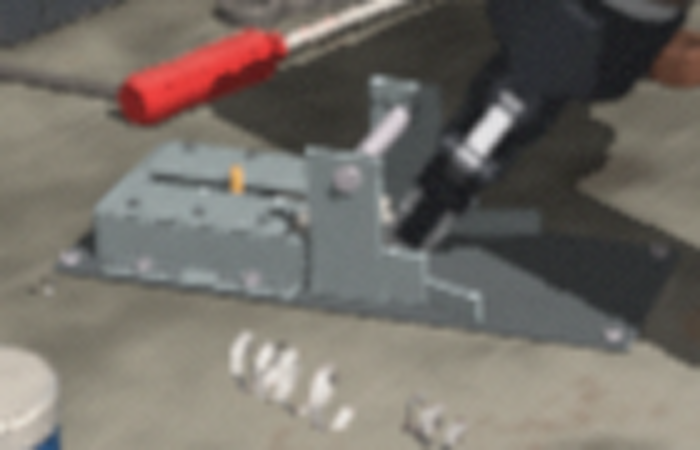

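The crop shows the tilted fingers entering between the cheeks at (420,220), with the bearing inside and the orange follower mark at (237,178) moved back in the slot. I go on slowly.

Call:
move_arm(
  deltas=[
    [0, -1.6, 0, 1.1, 0, 0, 0],
    [0, -1.6, 0, 1.1, 0, 0, 0],
    [0, -1.6, 0, 1.1, 0, 0, 0],
    [0, -0.8, 0, 0.6, 0, 0, 0],
    [0, 0, 0, 0, 0, 0, 0],
  ],
)

```text
clock: 16.68
eef_pos: [0.6378, -0.0088, 0.02]
tool_rot: [-0.131, 0.946, 0.041, 0.293]
ft_force: [-4.9, -2.3, -2.0]
grip_width: -0.0001
grasp_force: 1.9
```

Call:
move_arm(
  deltas=[
    [0, -0.8, 0, 0.55, 0, 0, 0],
    [0, -0.8, 0, 0.55, 0, 0, 0],
  ],
)

```text
clock: 16.85
eef_pos: [0.6394, -0.0084, 0.0199]
tool_rot: [-0.131, 0.946, 0.041, 0.293]
ft_force: [-4.0, -1.5, -1.6]
grip_width: -0.0004
grasp_force: 2.3
```

```bash
python3 -c "
from h import *
to([*(T+Z@[-.000,0]),.0192])
"
```

```text
t 16.85 p [ 0.6394 -0.0084  0.0199] magxy mm [-5.9 -0.3] xyaw -164.2 z [ 0.543  0.154 -0.825] j [-0.11  0.46 -0.57 -0.03  0.22 -0.33] Fmag [-4.3 -0.4] -1.6 w -0.0004 2.2866900989902206
tool mm [-4.5  0.3  4. ]
```

Call:
move_arm(
  deltas=[
    [0, -0.4, 0, 1.1, 0, 0, 0],
    [0, -0.8, 0, 0.6, 0, 0, 0],
  ],
)

```text
clock: 17.02
eef_pos: [0.6413, -0.0078, 0.0191]
tool_rot: [-0.131, 0.946, 0.041, 0.293]
ft_force: [-4.5, -1.1, -0.4]
grip_width: -0.0003
grasp_force: 2.5
```

Call:
move_arm(
  deltas=[
    [0, -0.8, 0, 0.6, 0, 0, 0],
    [0, 0, 0, 0, 0, 0, 0],
  ],
)

```text
clock: 17.18
eef_pos: [0.6425, -0.0075, 0.0193]
tool_rot: [-0.131, 0.946, 0.041, 0.293]
ft_force: [-4.3, -1.2, -1.9]
grip_width: -0.0002
grasp_force: 2.2
```

```bash
python3 -c "
from h import *
to([*(T+Z@[-.000,0]),.0192])
"
```

```text
t 17.18 p [ 0.6425 -0.0075  0.0193] magxy mm [-2.7 -0.3] xyaw -164.2 z [ 0.544  0.154 -0.825] j [-0.11  0.47 -0.56 -0.03  0.21 -0.32] Fmag [-4.5 -0. ] -1.9 w -0.0002 2.1851036633597687
tool mm [-2.2  0.3  1.6]
```

Call:
move_arm(
  deltas=[
    [0, -0.8, 0, 0.55, 0, 0, 0],
    [0, 0, 0, 0, 0, 0, 0],
  ],
)

```text
clock: 17.35
eef_pos: [0.6434, -0.0073, 0.0193]
tool_rot: [-0.131, 0.946, 0.041, 0.293]
ft_force: [-5.1, -0.9, -1.3]
grip_width: -0.0002
grasp_force: 2.3
```

Call:
move_arm(
  deltas=[
    [0, -0.8, 0, 0.55, 0, 0, 0],
    [0, 0, 0, 0, 0, 0, 0],
  ],
)

```text
clock: 17.52
eef_pos: [0.6443, -0.007, 0.0193]
tool_rot: [-0.131, 0.946, 0.041, 0.293]
ft_force: [-4.4, -1.4, -1.0]
grip_width: -0.0004
grasp_force: 2.3
```

```bash
python3 -c "
from h import *
st()
b=cv2.resize(bot.camera('scene')[225:275,220:300],(480,300),interpolation=2)
a=cv2.resize(bot.camera('top')[165:215,255:310],(320,300),interpolation=2)
cv2.imwrite('pics/s5.png',np.hstack([b,a]))
"
```

```text
t 17.52 p [ 0.6443 -0.007   0.0193] magxy mm [-0.8 -0.3] xyaw -164.2 z [ 0.544  0.154 -0.825] j [-0.11  0.47 -0.56 -0.03  0.21 -0.32] Fmag [-4.6 -0.2] -1.0 w -0.0004 2.2929691498575266
```

View pics/s5.png

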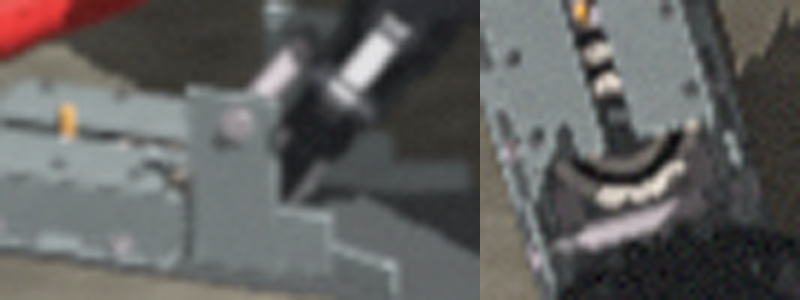

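The left crop shows the fingers under the pin at (300,190). The right crop shows the bearing past the pin at (640,180), with the tongues apparently still up, so I keep feeling forward.

Call:
move_arm(
  deltas=[
    [0, -0.8, 0, 0.55, 0, 0, 0],
    [0, 0, 0, 0, 0, 0, 0],
  ],
)

```text
clock: 17.78
eef_pos: [0.645, -0.0067, 0.0191]
tool_rot: [-0.131, 0.946, 0.041, 0.293]
ft_force: [-5.5, -2.1, -1.4]
grip_width: 0.0
grasp_force: 2.2
```

Call:
move_arm(
  deltas=[
    [0, -0.8, 0, 0.55, 0, 0, 0],
    [0, 0, 0, 0, 0, 0, 0],
  ],
)

```text
clock: 17.95
eef_pos: [0.6453, -0.0064, 0.0187]
tool_rot: [-0.131, 0.946, 0.041, 0.292]
ft_force: [-5.9, -1.3, -1.5]
grip_width: -0.0
grasp_force: 2.4
```

Call:
move_arm(
  deltas=[
    [0, -0.7, 0, 0.5, 0, 0, 0],
    [0, 0, 0, 0, 0, 0, 0],
  ],
)

```text
clock: 18.12
eef_pos: [0.6455, -0.0063, 0.0186]
tool_rot: [-0.131, 0.947, 0.041, 0.292]
ft_force: [-8.5, -2.9, 0.9]
grip_width: -0.0
grasp_force: 3.5
```

Call:
move_arm(
  deltas=[
    [0, -0.5, 0, 0.3, 0, 0, 0],
    [0, 0, 0, 0, 0, 0, 0],
  ],
)

```text
clock: 18.28
eef_pos: [0.6456, -0.0063, 0.0186]
tool_rot: [-0.131, 0.947, 0.041, 0.291]
ft_force: [-10.6, -2.3, 3.6]
grip_width: 0.0001
grasp_force: 4.2
```

```bash
python3 -c "
from h import *
st()
b=cv2.resize(bot.camera('scene')[225:275,220:300],(480,300),interpolation=2)
a=cv2.resize(bot.camera('top')[165:215,255:310],(320,300),interpolation=2)
cv2.imwrite('pics/s6.png',np.hstack([b,a]))
"
```

```text
t 18.28 p [ 0.6456 -0.0063  0.0186] magxy mm [0.7 0.1] xyaw -164.3 z [ 0.541  0.154 -0.827] j [-0.11  0.47 -0.55 -0.02  0.21 -0.32] Fmag [-10.8   0.7] 3.6 w 0.0001 4.170832168310881
```

View pics/s6.png

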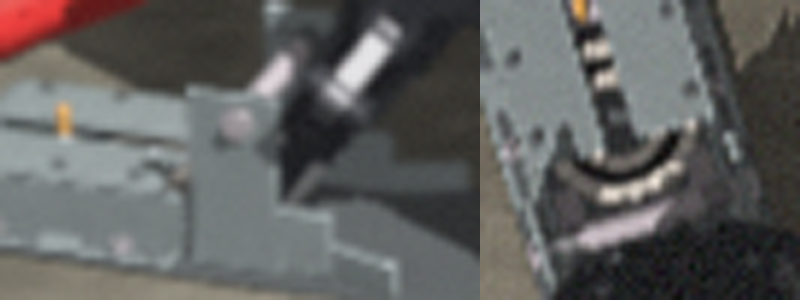

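The image is nearly unchanged from the last one. The force has risen from 5 to 11 N with hardly any travel, at the place predicted for the stop, so the flap should be down. I draw back slowly and watch for the spring force to vanish about 23 mm back.

Call:
move_arm(
  deltas=[
    [0, 2, 0, -1.4, 0, 0, 0],
    [0, 2, 0, -1.4, 0, 0, 0],
    [0, 2, 0, -1.4, 0, 0, 0],
    [0, 2, 0, -1.4, 0, 0, 0],
    [0, 2, 0, -1.4, 0, 0, 0],
    [0, 2, 0, -1.4, 0, 0, 0],
    [0, 2, 0, -1.4, 0, 0, 0],
    [0, 0, 0, 0, 0, 0, 0],
    [0, 0, 0, 0, 0, 0, 0],
  ],
)

```text
clock: 19.13
eef_pos: [0.631, -0.0108, 0.0196]
tool_rot: [-0.131, 0.946, 0.041, 0.293]
ft_force: [0.7, 0.6, -0.3]
grip_width: 0.0002
grasp_force: 0.0
```

Call:
move_arm(
  deltas=[
    [0, 2, 0, -1.4, 0, 0, 0],
    [0, 2, 0, -1.4, 0, 0, 0],
    [0, 2, 0, -1.4, 0, 0, 0],
    [0, 2, 0, -1.4, 0, 0, 0],
    [0, 0, 0, 0, 0, 0, 0],
    [0, 0, 0, 0, 0, 0, 0],
  ],
)

```text
clock: 19.63
eef_pos: [0.6214, -0.0135, 0.0195]
tool_rot: [-0.131, 0.946, 0.041, 0.293]
ft_force: [-0.6, -0.1, -0.2]
grip_width: -0.0001
grasp_force: 0.0
```

```bash
python3 -c "
from h import *
st()"
```

```text
t 19.63 p [ 0.6214 -0.0135  0.0195] magxy mm [-24.6  -0.3] xyaw -164.2 z [ 0.543  0.154 -0.825] j [-0.13  0.44 -0.61 -0.05  0.22 -0.34] Fmag [-0.6  0. ] -0.2 w -0.0001 0.0
```

Call:
move_arm(
  deltas=[
    [0, 10, 0, -7, 0, 0, 0],
    [0, 16, 0, -11, 0, 0, 0],
    [0, 20, 0, -14, 0, 0, 0],
    [0, 20, 0, -14, 0, 0, 0],
    [0, 20, 0, -14, 0, 0, 0],
    [0, 20, 0, -14, 0, 0, 0],
    [0, 0, 0, 0, 0, 0, 0],
    [0, 0, 0, 0, 0, 0, 0],
  ],
)

```text
clock: 20.3
eef_pos: [0.4963, -0.049, 0.0206]
tool_rot: [-0.131, 0.946, 0.041, 0.293]
ft_force: [1.1, -0.4, 0.7]
grip_width: 0.0003
grasp_force: 0.0
```

```bash
python3 -c "
from h import *
st()
A=bot.camera('scene');B=bot.camera('top');cv2.imwrite('pics/sf.png',A);cv2.imwrite('pics/tf.png',B)
b=cv2.resize(A[222:282,215:311],(480,300),interpolation=2)
a=cv2.resize(B[160:220,250:314],(320,300),interpolation=2)
cv2.imwrite('pics/s7.png',np.hstack([b,a]))
for c in('scene','top'):
  for o in bot.outline_of('bearing_large',c):
    x,y,w,h=o['rect'];p=ray(c,(x+w/2,y+h/2),.02);print(c,o['conf'],o['rect'],Z.T@(p[:2]-T)*1e3)
"
```

```text
t 20.3 p [ 0.4963 -0.049   0.0206] magxy mm [-1.547e+02 -1.000e-01] xyaw -164.3 z [ 0.543  0.154 -0.825] j [-0.27  0.3  -0.89 -0.15  0.3  -0.47] Fmag [ 1.  -0.7] 0.7 w 0.0003 0.0
scene 0.56 [295.3, 303.7, 36.5, 31.0] [-174.34081251  220.66868278]
top 0.71 [269.1, 169.9, 23.0, 29.4] [41.49584219 -4.18141923]
top 0.61 [205.6, 285.5, 26.1, 31.3] [-168.68535127  202.59987683]
```

View pics/s7.png

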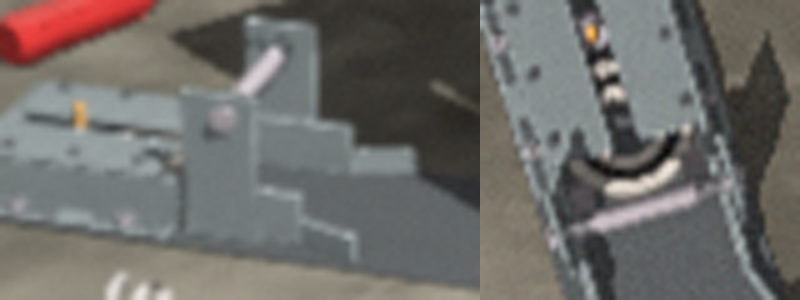

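The crop shows the bearing rim at (645,180) and the follower mark (592,32) at the same pixels as before I withdrew. The bearing has not come back, so the tongues probably still lean on its rim. I check with numbers.

```bash
python3 -c "
from h import *
t0=cv2.cvtColor(cv2.imread('pics/top0.png'),6).astype(np.float32);t1=cv2.cvtColor(cv2.imread('pics/tf.png'),6).astype(np.float32)
def prof(im,y,z,xs):
    P=np.array([proj('top',[*(T+Z@[x/1e3,y/1e3]),z/1e3]) for x in xs],np.float32)
    return cv2.remap(im,P[None,:,0],P[None,:,1],1)[0].astype(int)
xs=np.arange(-10,50,2);print(list(xs))
for y in(0,-8,8): print('ctr',y,prof(t1,y,23,xs))
for y in(-26,26):
  print('t0 y',y,prof(t0,y,23,xs));print('t1 y',y,prof(t1,y,23,xs))
# pin centre line at z=64 both pics
xs2=np.arange(-16,14,1);print(list(xs2))
for y in(-20,-10,0,10,20): print('pin',y,prof(t0,y,66,xs2))
print('slot z=28 mark',prof(t1,0,30,np.arange(40,110,2)))
"
```

```text
[np.int64(-10), np.int64(-8), np.int64(-6), np.int64(-4), np.int64(-2), np.int64(0), np.int64(2), np.int64(4), np.int64(6), np.int64(8), np.int64(10), np.int64(12), np.int64(14), np.int64(16), np.int64(18), np.int64(20), np.int64(22), np.int64(24), np.int64(26), np.int64(28), np.int64(30), np.int64(32), np.int64(34), np.int64(36), np.int64(38), np.int64(40), np.int64(42), np.int64(44), np.int64(46), np.int64(48)]
ctr 0 [ 95  94  93  94 116 157 185 183 156 114 126 169 197 181 119  37  53  91
 104  84  55  49  49  49  47  53  76  95  78  55]
ctr -8 [ 98  95  96  97 115 155 186 186 154 110 101 145 192 203 162  76  37  52
  88 107  95  78 109 140 146 145 143 144 143 147]
ctr 8 [ 96  97  95  98 121 157 186 187 158 113 117 156 195 209 174  70  29  61
  97 103  83  71  82  81  90 102  99  79  88 100]
t0 y -26 [ 96  93  96 103 111 115 124 121  99  72  45  43  47  49  62  84 100  98
  78  58  53  77 122 155 147 144 136 126 124 130]
t1 y -26 [ 94  94  94  91  88  99 116 119  99  76  65  73  74  75  75  76  78  79
  80  87 120 167 177 149 141 139 131 122 121 129]
t0 y 26 [ 54  48  59  87 120 15
[... 757 characters left out ...]
6  52  57  54  52  54]
pin -10 [ 97  98  99  98  97  96  95  99 105 121 146 169 183 196 187 175 157 135
 112  84  58  51  48  70 101 125 143 151 124  92]
pin 0 [ 99 100 101 102 100  99  97  97 112 128 152 176 189 192 191 178 162 138
 113  86  59  44  53  67  94 118 125 122 110  96]
pin 10 [ 96  95  97  98  97  96  96  97 104 125 147 168 188 193 191 181 162 141
 111  80  60  45  44  54  64  74  83  82  81  83]
pin 20 [ 98  96  95  93  93  92  94 100 110 128 151 173 187 198 194 189 169 143
 114  81  53  44  36  40  46  50  54  57  54  52]
slot z=28 mark [ 65  90  86  65  49  54  93 163 203 188 122  48  63 140 177 156 100  50
  50 111 152 145 119 111 113 105 115  87  58  47  44  46  44  53  52]
```

Pin is really at about −2.5 mm. The bearing centre is about 42 mm, or 44.5 mm past the pin, and the tongues (uniform out to x≈28) still lie on top of it, locking it just short of the drop. I go back in and push a little farther, staying well under 22 N.

Call:
move_arm(
  deltas=[
    [0, -10, 0, 7, 0, 0, 0],
    [0, -16, 0, 11, 0, 0, 0],
    [0, -16, 0, 11, 0, 0, 0],
    [0, -16, 0, 11, 0, 0, 0],
    [0, -16, 0, 11, 0, 0, 0],
    [0, -16, 0, 11, 0, 0, 0],
    [0, -16, 0, 11, 0, 0, 0],
    [0, -6, 0, 4, 0, 0, 0],
    [0, 0, 0, 0, 0, 0, 0],
    [0, 0, 0, 0, 0, 0, 0],
  ],
)

```text
clock: 21.33
eef_pos: [0.6279, -0.0111, 0.02]
tool_rot: [-0.132, 0.946, 0.041, 0.292]
ft_force: [-1.1, -0.5, -0.5]
grip_width: -0.0001
grasp_force: 0.0
```

```bash
python3 -c "
from h import *
to([*(T+Z@[-.002,0]),.019])"
```

```text
t 21.33 p [ 0.6279 -0.0111  0.02  ] magxy mm [-17.7   0.3] xyaw -164.2 z [ 0.543  0.155 -0.826] j [-0.12  0.45 -0.6  -0.04  0.22 -0.33] Fmag [-1.2 -0.2] -0.5 w -0.0001 0.0
tool mm [-12.4  -0.3   9.7]
```

Call:
move_arm(
  deltas=[
    [0, -2.4, 0, 1.8, 0, 0, 0],
    [0, -2.4, 0, 1.8, 0, 0, 0],
    [0, -2.4, 0, 1.8, 0, 0, 0],
    [0, -2.4, 0, 1.8, 0, 0, 0],
    [0, -1.6, 0, 1.1, 0, 0, 0],
    [0, -0.8, 0, 0.6, 0, 0, 0],
    [0, 0, 0, 0, 0, 0, 0],
  ],
)

```text
clock: 21.92
eef_pos: [0.6427, -0.0076, 0.0201]
tool_rot: [-0.131, 0.946, 0.041, 0.293]
ft_force: [0.5, 0.2, 0.7]
grip_width: -0.0001
grasp_force: 0.0
```

Call:
move_arm(
  deltas=[
    [0, -0.8, 0, 0.5, 0, 0, 0],
    [0, -0.8, 0, 0.5, 0, 0, 0],
    [0, 0, 0, 0, 0, 0, 0],
  ],
)

```text
clock: 22.17
eef_pos: [0.6444, -0.007, 0.0201]
tool_rot: [-0.131, 0.946, 0.041, 0.293]
ft_force: [0.2, 0.3, -0.2]
grip_width: 0.0001
grasp_force: 0.0
```

```bash
python3 -c "
from h import *
to([*(T+Z@[.002,0]),.019])"
```

```text
t 22.17 p [ 0.6444 -0.007   0.0201] magxy mm [-0.8 -0.4] xyaw -164.2 z [ 0.544  0.154 -0.825] j [-0.11  0.47 -0.56 -0.02  0.21 -0.32] Fmag [0.2 0.2] -0.2 w 0.0001 0.0
tool mm [-1.7  0.4  2.4]
```

Call:
move_arm(
  deltas=[
    [0, -0.8, 0, 0.5, 0, 0, 0],
    [0, -0.8, 0, 0.6, 0, 0, 0],
    [0, 0, 0, 0, 0, 0, 0],
    [0, 0, 0, 0, 0, 0, 0],
  ],
)

```text
clock: 22.5
eef_pos: [0.6449, -0.0068, 0.0195]
tool_rot: [-0.131, 0.947, 0.041, 0.292]
ft_force: [-5.3, -1.7, 4.2]
grip_width: 0.0002
grasp_force: 2.4
```

Call:
move_arm(
  deltas=[
    [0, -0.8, 0, 0.55, 0, 0, 0],
    [0, 0, 0, 0, 0, 0, 0],
    [0, 0, 0, 0, 0, 0, 0],
  ],
)

```text
clock: 22.75
eef_pos: [0.6449, -0.0067, 0.0192]
tool_rot: [-0.131, 0.947, 0.041, 0.291]
ft_force: [-7.5, -2.8, 6.2]
grip_width: 0.0003
grasp_force: 4.1
```

```bash
python3 -c "
from h import *
st()"
```

```text
t 22.75 p [ 0.6449 -0.0067  0.0192] magxy mm [-0.1 -0.2] xyaw -164.3 z [ 0.541  0.153 -0.827] j [-0.11  0.47 -0.55 -0.02  0.21 -0.32] Fmag [-8.  -0.6] 6.2 w 0.0003 4.082829173271421
```

The force now points up as well as back (−8, +6 N), so the tip bears on the bearing's upper edge and wedges it down. I back off, tilt a little less and come in lower.

Call:
move_arm(
  deltas=[
    [0, 4, 0, -2.8, 0, 0, 0],
    [0, 4, 0, -2.8, 0, 0, 0],
    [0, 0, 0, 0, 0, 4.2, 0],
    [0, 0, 0, 0, 0, 0, 0],
    [0, 0, 0, 0, 0, 0, 0],
    [0, 0, 0, 0, 0, 0, 0],
  ],
)

```text
clock: 23.25
eef_pos: [0.6385, -0.0089, 0.0207]
tool_rot: [-0.133, 0.956, 0.036, 0.26]
ft_force: [0.8, -0.0, -0.1]
grip_width: -0.0001
grasp_force: 0.0
```

```bash
python3 -c "
from h import *
to([*(T+Z@[-.006,0]),.0176])"
```

```text
t 23.25 p [ 0.6385 -0.0089  0.0207] magxy mm [-6.9 -0.5] xyaw -164.2 z [ 0.487  0.138 -0.863] j [-0.1   0.46 -0.51  0.1   0.19 -0.33] Fmag [ 0.8 -0.3] -0.1 w -0.0001 0.0
tool mm [0.8 0.5 3.1]
```

Call:
move_arm(
  deltas=[
    [0, 0.8, 0.5, 1.3, 0, 0, 0],
    [0, 0.7, 0, 1.2, 0, 0, 0],
    [0, 0, 0, 0, 0, 0, 0],
    [0, 0, 0, 0, 0, 0, 0],
    [0, 0, 0, 0, 0, 0, 0],
  ],
)

```text
clock: 23.67
eef_pos: [0.6373, -0.0085, 0.0169]
tool_rot: [-0.133, 0.956, 0.036, 0.258]
ft_force: [0.5, -0.2, 0.2]
grip_width: 0.0001
grasp_force: 0.0
```

```bash
python3 -c "
from h import *
to([*(T+Z@[-.001,0]),.0176])"
```

```text
t 23.67 p [ 0.6373 -0.0085  0.0169] magxy mm [-8.   0.2] xyaw -164.2 z [ 0.484  0.137 -0.864] j [-0.1   0.47 -0.51  0.1   0.19 -0.33] Fmag [ 0.4 -0.4] 0.2 w 0.0001 0.0
tool mm [-6.4 -0.2  2.9]
```

Call:
move_arm(
  deltas=[
    [0, -1.7, 0, 0.9, 0, 0, 0],
    [0, -1.7, 0, 0.9, 0, 0, 0],
    [0, -1.7, 0, 0.9, 0, 0, 0],
    [0, 0, 0, 0, 0, 0, 0],
    [0, 0, 0, 0, 0, 0, 0],
  ],
)

```text
clock: 24.08
eef_pos: [0.6425, -0.0065, 0.0169]
tool_rot: [-0.133, 0.956, 0.036, 0.257]
ft_force: [-2.2, 1.2, -0.6]
grip_width: 0.0
grasp_force: 0.0
```

Call:
move_arm(
  deltas=[
    [0, -0.9, 0, 0.5, 0, 0, 0],
    [0, 0, 0, 0, 0, 0, 0],
    [0, 0, 0, 0, 0, 0, 0],
  ],
)

```text
clock: 24.33
eef_pos: [0.6428, -0.0064, 0.0167]
tool_rot: [-0.133, 0.957, 0.036, 0.257]
ft_force: [-5.9, 0.0, 1.4]
grip_width: -0.0004
grasp_force: 0.0
```

Call:
move_arm(
  deltas=[
    [0, -0.9, 0, 0.5, 0, 0, 0],
    [0, 0, 0, 0, 0, 0, 0],
    [0, 0, 0, 0, 0, 0, 0],
  ],
)

```text
clock: 24.58
eef_pos: [0.6429, -0.0063, 0.0162]
tool_rot: [-0.132, 0.957, 0.036, 0.256]
ft_force: [-6.4, 0.1, 1.2]
grip_width: 0.0001
grasp_force: 0.0
```

```bash
python3 -c "
from h import *
st()"
```

```text
t 24.58 p [ 0.6429 -0.0063  0.0162] magxy mm [-1.9  0.8] xyaw -164.3 z [ 0.481  0.137 -0.866] j [-0.09  0.48 -0.49  0.11  0.18 -0.32] Fmag [-6.2  1.9] 1.2 w 0.0001 0.0
```

Pad force is now zero, so something other than the pads is touching, most likely the finger shanks against the pin. A steeper tilt clears the pin better, so I back off and go to about 43°.

Call:
move_arm(
  deltas=[
    [0, 6, 0, -5, 0, 0, 0],
    [0, 6, 0, -5, 0, 0, 0],
    [0, 0, 0, 0, 0, -7, 0],
    [0, 0, 0, 0, 0, -6.5, 0],
    [0, 0, 0, 0, 0, 0, 0],
    [0, 0, 0, 0, 0, 0, 0],
    [0, 0, 0, 0, 0, 0, 0],
  ],
)

```text
clock: 25.17
eef_pos: [0.6322, -0.011, 0.0193]
tool_rot: [-0.128, 0.928, 0.048, 0.345]
ft_force: [0.2, -0.5, 0.3]
grip_width: -0.0005
grasp_force: 0.0
```

```bash
python3 -c "
from h import *
to([*(T+Z@[-.006,0]),.018])"
```

```text
t 25.17 p [ 0.6322 -0.011   0.0193] magxy mm [-13.6  -0.8] xyaw -164.3 z [ 0.629  0.178 -0.757] j [-0.14  0.48 -0.69 -0.26  0.27 -0.32] Fmag [ 0.  -0.6] 0.3 w -0.0005 0.0
tool mm [-4.9  0.9  5.9]
```

Call:
move_arm(
  deltas=[
    [0, -2.2, 0.9, 2.4, 0, 0, 0],
    [0, -2.2, 0, 2.4, 0, 0, 0],
    [0, -2.1, 0, 2.4, 0, 0, 0],
    [0, 0, 0, 0, 0, 0, 0],
    [0, 0, 0, 0, 0, 0, 0],
    [0, 0, 0, 0, 0, 0, 0],
  ],
)

```text
clock: 25.67
eef_pos: [0.6403, -0.007, 0.0173]
tool_rot: [-0.128, 0.928, 0.048, 0.345]
ft_force: [-0.8, -0.1, 0.4]
grip_width: -0.0002
grasp_force: 0.0
```

Call:
move_arm(
  deltas=[
    [0, -1.5, 0, 1.3, 0, 0, 0],
    [0, -0.8, 0, 0.7, 0, 0, 0],
    [0, 0, 0, 0, 0, 0, 0],
    [0, 0, 0, 0, 0, 0, 0],
  ],
)

```text
clock: 26.0
eef_pos: [0.6432, -0.0063, 0.0173]
tool_rot: [-0.128, 0.928, 0.048, 0.345]
ft_force: [0.2, 1.5, -0.7]
grip_width: 0.0004
grasp_force: 0.0
```

```bash
python3 -c "
from h import *
to([*(T+Z@[.002,0]),.018])"
```

```text
t 26.0 p [ 0.6432 -0.0063  0.0173] magxy mm [-1.7  0.7] xyaw -164.3 z [ 0.629  0.179 -0.757] j [-0.13  0.49 -0.66 -0.26  0.26 -0.31] Fmag [0.6 1.4] -0.7 w 0.0004 0.0
tool mm [-3.2 -0.6  1.9]
```

Call:
move_arm(
  deltas=[
    [0, -0.8, -0.5, 0.6, 0, 0, 0],
    [0, -0.8, 0, 0.6, 0, 0, 0],
    [0, 0, 0, 0, 0, 0, 0],
    [0, 0, 0, 0, 0, 0, 0],
  ],
)

```text
clock: 26.33
eef_pos: [0.6449, -0.0064, 0.0173]
tool_rot: [-0.128, 0.928, 0.048, 0.345]
ft_force: [-1.8, -0.7, 1.1]
grip_width: 0.0
grasp_force: 1.0
```

Call:
move_arm(
  deltas=[
    [0, -0.8, 0, 0.6, 0, 0, 0],
    [0, 0, 0, 0, 0, 0, 0],
  ],
)

```text
clock: 26.5
eef_pos: [0.645, -0.0063, 0.0171]
tool_rot: [-0.128, 0.929, 0.048, 0.345]
ft_force: [-6.8, -2.2, 4.9]
grip_width: -0.0001
grasp_force: 3.6
```

Call:
move_arm(
  deltas=[
    [0, -0.8, 0, 0.6, 0, 0, 0],
    [0, 0, 0, 0, 0, 0, 0],
  ],
)

```text
clock: 26.67
eef_pos: [0.6454, -0.0062, 0.0171]
tool_rot: [-0.128, 0.929, 0.048, 0.344]
ft_force: [-10.2, -3.4, 7.1]
grip_width: 0.0
grasp_force: 5.1
```

```bash
python3 -c "
from h import *
to([*(T+Z@[.002,0]),.018])"
```

```text
t 26.67 p [ 0.6454 -0.0062  0.0171] magxy mm [0.5 0.2] xyaw -164.4 z [ 0.627  0.178 -0.758] j [-0.13  0.49 -0.66 -0.25  0.26 -0.31] Fmag [-10.7  -0.4] 7.1 w 0.0 5.074098208224314
tool mm [-1.8 -0.2  0.3]
```

The bearing is touched by the pads again, but with 7 N downward on it, which adds friction. I take out that down-force by commanding upward and see if the bearing advances.

Call:
move_arm(
  deltas=[
    [0, -0.6, 0, -0.8, 0, 0, 0],
    [0, 0, 0, 0, 0, 0, 0],
  ],
)

```text
clock: 26.83
eef_pos: [0.6453, -0.0061, 0.0174]
tool_rot: [-0.128, 0.929, 0.048, 0.344]
ft_force: [-6.3, -2.7, 1.7]
grip_width: 0.0
grasp_force: 3.6
```

Call:
move_arm(
  deltas=[
    [0, -0.6, 0, -0.8, 0, 0, 0],
    [0, 0, 0, 0, 0, 0, 0],
  ],
)

```text
clock: 27.0
eef_pos: [0.6453, -0.0059, 0.0181]
tool_rot: [-0.128, 0.929, 0.049, 0.344]
ft_force: [-4.2, -1.7, -1.4]
grip_width: 0.0001
grasp_force: 2.4
```

```bash
python3 -c "
from h import *
st()
B=bot.camera('top');cv2.imwrite('pics/tg.png',B)
t0=cv2.imread('pics/top0.png');t1=cv2.imread('pics/tf.png')
def s(im,x,y,z):
    u=proj('top',[*(T+Z@[x/1e3,y/1e3]),z/1e3]).astype(np.float32);return cv2.getRectSubPix(im,(1,1),(float(u[0]),float(u[1])))[0,0].tolist()
for n,im in(('t0',t0),('tf',t1),('tg',B)):
  for y in(-26,-18,18,26): print(n,y,[s(im,x,y,20) for x in(12,15,18,21)])
  print(n,'floor',s(im,-60,0,4),s(im,-30,20,4),'rim',[s(im,x,0,23)[1] for x in range(8,24,2)],'mark',[s(im,x,0,30)[1] for x in range(48,64,2)])
"
```

```text
t 27.0 p [ 0.6453 -0.0059  0.0181] magxy mm [0.5 0.5] xyaw -164.4 z [ 0.626  0.178 -0.759] j [-0.13  0.49 -0.66 -0.24  0.26 -0.31] Fmag [-4.5 -0.5] -1.4 w 0.0001 2.412635078653693
t0 -26 [[45, 45, 43], [51, 48, 47], [59, 57, 57], [91, 91, 87]]
t0 -18 [[49, 48, 47], [55, 53, 52], [56, 55, 54], [54, 53, 53]]
t0 18 [[24, 26, 25], [33, 33, 32], [33, 29, 32], [32, 24, 28]]
t0 26 [[37, 33, 36], [53, 52, 51], [54, 54, 53], [54, 55, 55]]
t0 floor [98, 98, 96] [99, 98, 95] rim [111, 58, 52, 90, 122, 113, 85, 88] mark [50, 52, 49, 46, 46, 48, 50, 52]
tf -26 [[71, 70, 73], [78, 73, 77], [76, 73, 79], [77, 75, 80]]
tf -18 [[85, 85, 83], [94, 93, 93], [127, 133, 140], [129, 136, 144]]
tf 18 [[84, 84, 80], [90, 93, 95], [101, 106, 112], [95, 98, 101]]
tf 26 [[77, 75, 76], [81, 75, 79], [79, 76, 81], [78, 73, 78]]
tf floor [102, 101, 98] [98, 97, 95] rim [112, 125, 168, 196, 180, 118, 38, 54] mark [49, 54, 94, 165, 201, 187, 122, 48]
tg -26 [[76, 73, 75], [76, 71, 77], [77, 73, 79], [78, 76, 81]]
tg -18 [[56, 54, 55], [57, 60, 62], [119, 124, 129], [130, 135, 141]]
tg 18 [[57, 56, 59], [75, 77, 79], [87, 90, 93], [91, 96, 99]]
tg 26 [[75, 72, 78], [79, 77, 81], [76, 75, 78], [76, 72, 75]]
tg floor [34, 30, 33] [36, 35, 35] rim [99, 77, 122, 172, 183, 138, 50, 42] mark [43, 47, 60, 119, 176, 182, 125, 52]
```

The tongues (purplish grey) are still up, and with the down-force gone the bearing sits about 1 mm farther in. I push on with an upward bias to keep Fz near zero.

Call:
move_arm(
  deltas=[
    [0, -1, 0, 0.3, 0, 0, 0],
    [0, 0, 0, 0, 0, 0, 0],
  ],
)

```text
clock: 27.22
eef_pos: [0.6466, -0.0054, 0.0188]
tool_rot: [-0.128, 0.929, 0.049, 0.344]
ft_force: [-4.6, -1.4, -1.1]
grip_width: -0.0
grasp_force: 2.7
```

Call:
move_arm(
  deltas=[
    [0, -1, 0, 0.3, 0, 0, 0],
    [0, 0, 0, 0, 0, 0, 0],
  ],
)

```text
clock: 27.38
eef_pos: [0.6475, -0.005, 0.0192]
tool_rot: [-0.128, 0.929, 0.049, 0.344]
ft_force: [-4.1, -0.8, -0.8]
grip_width: 0.0
grasp_force: 2.6
```

```bash
cat > look.py <<'E'
from h import *
st();B=bot.camera('top')
def s(x,y,z):
    u=proj('top',[*(T+Z@[x/1e3,y/1e3]),z/1e3]);return cv2.getRectSubPix(B,(1,1),(float(u[0]),float(u[1])))[0,0].tolist()
for y in(-26,26): print(y,[s(x,y,20) for x in(12,15,18,21)])
print('rim',[s(x,0,23)[1] for x in range(-24,24,2)],'mark',[s(x,0,30)[1] for x in range(28,64,2)])
E
python3 look.py
```

```text
t 27.38 p [ 0.6475 -0.005   0.0192] magxy mm [2.8 0.8] xyaw -164.4 z [ 0.627  0.179 -0.758] j [-0.12  0.49 -0.65 -0.24  0.26 -0.31] Fmag [-4.1  0.4] -0.8 w 0.0 2.5529774093593005
-26 [[74, 71, 74], [77, 75, 79], [78, 78, 82], [77, 75, 79]]
26 [[75, 73, 78], [78, 77, 80], [78, 77, 81], [81, 78, 82]]
rim [73, 60, 31, 31, 30, 30, 34, 32, 33, 27, 49, 89, 147, 181, 177, 154, 105, 69, 66, 107, 165, 192, 153, 69] mark [118, 101, 66, 48, 50, 47, 49, 63, 74, 63, 48, 48, 45, 57, 109, 161, 181, 144]
```

It was a friction jam: the bearing moves on freely at 4 N. I continue in 1 mm steps.

Call:
move_arm(
  deltas=[
    [0, -0.9, -0.3, 0.4, 0, 0, 0],
    [0, 0, 0, 0, 0, 0, 0],
  ],
)

```text
clock: 27.6
eef_pos: [0.6488, -0.0053, 0.0198]
tool_rot: [-0.128, 0.929, 0.049, 0.344]
ft_force: [-5.1, -2.2, -0.4]
grip_width: -0.0001
grasp_force: 2.9
```

Call:
move_arm(
  deltas=[
    [0, -0.8, -0.2, 0.5, 0, 0, 0],
    [0, 0, 0, 0, 0, 0, 0],
  ],
)

```text
clock: 27.77
eef_pos: [0.6489, -0.0053, 0.0193]
tool_rot: [-0.128, 0.929, 0.049, 0.343]
ft_force: [-6.9, -2.2, -0.5]
grip_width: 0.0
grasp_force: 3.8
```

```bash
python3 look.py
```

```text
t 27.77 p [ 0.6489 -0.0053  0.0193] magxy mm [4.1 0. ] xyaw -164.4 z [ 0.626  0.178 -0.759] j [-0.12  0.49 -0.65 -0.24  0.26 -0.31] Fmag [-7.2 -0.2] -0.5 w 0.0 3.7837433873210102
-26 [[49, 52, 50], [51, 51, 49], [57, 54, 53], [54, 54, 51]]
26 [[50, 50, 49], [53, 54, 51], [54, 53, 50], [50, 48, 49]]
rim [77, 78, 43, 33, 24, 27, 30, 30, 32, 39, 43, 87, 146, 181, 177, 152, 102, 63, 56, 63, 79, 101, 94, 58] mark [146, 169, 117, 56, 44, 49, 49, 56, 56, 46, 46, 47, 50, 48, 84, 139, 186, 195]
```

The tongues have left the bearing (their colour is replaced by shadowed floor) and the force is rising at the stop. I withdraw gently.

Call:
move_arm(
  deltas=[
    [0, 1.2, 0, -1, 0, 0, 0],
    [0, 1.8, 0, -1.6, 0, 0, 0],
    [0, 1.8, 0, -1.6, 0, 0, 0],
    [0, 1.8, 0, -1.6, 0, 0, 0],
    [0, 1.8, 0, -1.6, 0, 0, 0],
    [0, 1.8, 0, -1.6, 0, 0, 0],
    [0, 1.8, 0, -1.6, 0, 0, 0],
    [0, 0, 0, 0, 0, 0, 0],
  ],
)

```text
clock: 28.48
eef_pos: [0.6347, -0.0097, 0.0208]
tool_rot: [-0.128, 0.929, 0.048, 0.345]
ft_force: [-4.6, -1.3, -1.0]
grip_width: -0.0001
grasp_force: 2.0
```

Call:
move_arm(
  deltas=[
    [0, 1.8, 0, -1.6, 0, 0, 0],
    [0, 1.8, 0, -1.6, 0, 0, 0],
    [0, 1.8, 0, -1.6, 0, 0, 0],
    [0, 1.8, 0, -1.6, 0, 0, 0],
    [0, 3, 0, -2.6, 0, 0, 0],
    [0, 4, 0, -3.4, 0, 0, 0],
    [0, 0, 0, 0, 0, 0, 0],
  ],
)

```text
clock: 29.07
eef_pos: [0.6171, -0.0148, 0.0217]
tool_rot: [-0.128, 0.928, 0.048, 0.346]
ft_force: [0.3, 0.9, 0.4]
grip_width: 0.0005
grasp_force: 0.0
```

```bash
python3 look.py
```

```text
t 29.07 p [ 0.6171 -0.0148  0.0217] magxy mm [-29.1  -0.4] xyaw -164.3 z [ 0.63   0.179 -0.756] j [-0.16  0.46 -0.72 -0.28  0.28 -0.33] Fmag [0.5 0.8] 0.4 w 0.0005 0.0
-26 [[193, 202, 212], [175, 185, 194], [100, 104, 108], [86, 91, 94]]
26 [[95, 101, 104], [96, 99, 103], [81, 86, 88], [76, 80, 83]]
rim [60, 53, 61, 61, 53, 56, 86, 134, 174, 194, 168, 124, 141, 178, 179, 154, 108, 64, 50, 50, 54, 57, 63, 77] mark [47, 52, 80, 135, 183, 179, 99, 54, 102, 172, 193, 157, 91, 33, 44, 86, 124, 134]
```

Call:
move_arm(
  deltas=[
    [0, 8, 0, -7, 0, 0, 0],
    [0, 12, 0, -10, 0, 0, 0],
    [0, 15, 0, -13, 0, 0, 0],
    [0, 15, 0, -13, 0, 0, 0],
    [0, 15, 0, -13, 0, 0, 0],
    [0, 15, 0, -13, 0, 0, 0],
    [0, -20, 0, -23, 0, 0, 0],
    [0, -20, 0, -23, 0, 0, 0],
    [0, 0, 0, 0, 0, 0, 0],
    [0, 0, 0, 0, 0, 0, 0],
  ],
)

```text
clock: 29.95
eef_pos: [0.5175, -0.0442, 0.0851]
tool_rot: [-0.129, 0.927, 0.047, 0.348]
ft_force: [0.1, -1.0, 1.0]
grip_width: -0.0
grasp_force: 0.0
```

```bash
python3 look.py; python3 -c "
from h import *
bot.camera('top')
for o in bot.outline_of('bearing_large','top'):
    x,y,w,h=o['rect'];m=o['pixels'];v,u=np.nonzero(m)
    for q in((x+w/2,y+h/2),(u.mean(),v.mean())):print(o['conf'],(Z.T@(ray('top',q,.023)[:2]-T)*1e3).round(1))
"
```

```text
t 29.95 p [ 0.5175 -0.0442  0.0851] magxy mm [-133.    -1.3] xyaw -164.1 z [ 0.634  0.177 -0.753] j [-0.28  0.17 -0.89 -0.13  0.36 -0.44] Fmag [-0.2 -0.9] 1.0 w -0.0 0.0
-26 [[192, 202, 211], [175, 182, 193], [101, 105, 109], [91, 95, 99]]
26 [[95, 99, 105], [95, 99, 103], [82, 84, 87], [78, 82, 86]]
rim [98, 99, 96, 99, 95, 100, 116, 142, 172, 193, 169, 125, 142, 180, 181, 156, 109, 64, 50, 51, 53, 55, 62, 77] mark [45, 52, 82, 136, 185, 179, 104, 56, 104, 173, 191, 155, 86, 36, 46, 84, 123, 135]
0.73 [13.8 -2.8]
0.73 [18.1 -1.2]
0.66 [-164.   203.5]
0.66 [-168.7  206.1]
```

The rear rim is at about −10 mm, so the bearing centre is about 21.5 mm, or 24 mm past the real pin. It has not moved since release, so the flap is holding it. I hand in.

```bash
python3 -c "
from workcell import bot
print(bot.job_done())"
```

```text
the job is handed in; nothing more can be done
None
```

The large bearing is loaded about 24 mm past the real hinge pin, held by the shut flap as far as the top camera and forces show; the highest push force I read was about 13 N. I did not re-measure the small bearing, tin and nut, but the arm never went near them; the job is handed in, with no verdict returned.

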